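# Thread three lens spacers onto the off-centre arbor, largest first

### The job

Thread the three lens spacers onto the fixture's upright arbor in order of size: the large black one first, fully home on the seat, then the medium brass one on top of it, then the small red one, each lying flat on the one below. Lower each one down the arbor gently, feeling for the arbor rather than forcing the spacer on it (never more than 15 N), and set it down softly (under 25 N) instead of letting it drop; finally let go of them all, and leave the other things where they are.

Things in the scene. Friction and masses are not known exactly. Their poses are not given: they have to be found in the camera images.
- fixture: the threading fixture, fixed in an episode (place and yaw differ between episodes): a blue block 100 x 100 x 18 mm with a round dark steel seat 78 mm across on top, from which an upright aluminium arbor rises. Origin: centre of the block's underside; z up.
- seat (a point): the middle of the seat's flat top, 26 mm above the fixture's origin on the fixture's axis (not the arbor's). The arbor is round, 28 mm in diameter for the first 44 mm above the seat, then a 12 mm long cone narrowing to 10 mm across at its flat tip. A spacer centred on it has 1 mm of play all round.
- tip_level (a point): point on the fixture's axis at the height of the arbor's tip, 56 mm above the seat. The arbor is clamped in an eccentric bush: its axis stands 7 mm off this point sideways, in a direction that differs each episode, is NOT measured and then stays. Find it by feel (the cone pushes an off-centre spacer sideways, towards the arbor's axis) or by eye.
- spacer_large: the large spacer: a matt black flat ring with outer diameter 60 mm, bore 30 mm, thickness 16 mm, about 92 g; it starts lying flat on the table. Origin: on the ring's axis, at its underside; z along the axis.
- spacer_medium: the medium spacer: a brass flat ring with outer diameter 52 mm, bore 30 mm, thickness 14 mm, about 168 g; it starts lying flat on the table. Origin: on the ring's axis, at its underside; z along the axis.
- spacer_small: the small spacer: a red flat ring with outer diameter 44 mm, bore 30 mm, thickness 12 mm, about 26 g; it starts lying flat on the table. Origin: on the ring's axis, at its underside; z along the axis.
- lens_barrel: bystander: black lens barrel standing upright, 62 mm across, 57 mm tall. Origin: centre of its underside.
- lens_cap: bystander: thin black lens cap with a grey face, 54 mm across, 7 mm thick, no hole. Origin: centre of its underside.
- screwdriver: bystander: screwdriver lying on the table. Origin near its middle, at its underside.
- camera_body: bystander: black and silver camera, 125 mm wide, about 84 mm tall. Origin: centre of its underside.
- cleaner_jar: bystander: jar, 52 mm across, 70 mm tall. Origin: centre of its underside.
- carton: bystander: white carton 110 x 110 x 150 mm. Origin: centre of its underside.

How it is judged:
By the outcome, as a careful person would: the job done as asked, in the order asked, and still so for the second after the job is handed in, with the robot touching nothing.
It also fails if it takes over 70 s, if anything falls off the work surface, if the arm or the gripper's body presses on something with over 40 N, if the wrist force passes 120 N, or if a joint passes its speed limit or range.

### The arm

A 6-joint arm with a two-finger parallel gripper is mounted at the origin on the work surface. World frame = base frame: x ahead of the robot, y to its left, z up, the work surface at z = 0. Lengths are in m, angles in rad, forces in N, time in s.
With the tool pointing down it reaches from about 0.4 to 0.825 m from the base axis. Payload 7 kg.
Tool frame: the origin (TCP) lies between the finger pads; the fingertips stand 22 mm ahead of it and the grasp point (between the pads) lies 3 mm ahead of it (arm.tip_reach is the distance from the TCP to the fingertips, in m); z points along the fingers, y is the line along which they close (so a half turn about z gives the same grasp; the last joint's range is limited). The gripper opens to 88 mm and grips with 3 to 60 N. Pads are 19 mm wide; open, the fingers measure 130 mm over their backs; the gripper's body (78 mm by 193 mm) begins 47 mm behind the grasp point.
Start: joints at [-0.911, 0.359, 0.012, 0, -1.224, -0.288], TCP at [0.245, -0.629, 0.215] pointing down, gripper open.
Joint ranges: [-3.07, 3.07], [-1.43, 2.12], [-1.02, 1.25], [-3.03, 1.67], [-3.05, -0], [-3.03, 3.03]. Speed limits (rad/s): [2.39, 2.39, 3.01, 3.14, 3.14, 3.14].

### API

Orientations are given as [roll, pitch, yaw] about the fixed x, y, z axes, in that order (R = Rz(yaw) Ry(pitch) Rx(roll)).
In Python, from station import arm, viewer gives the robot as it stands. The module is installed in compiled form; this text tells all that it offers.
- The arm moves only by the tool apply_moves, never from a script. Its argument "commands" is a list that holds one entry, the list of rows, each a list of 5 numbers: the closure, from -1 (fully open) to 1 (shut), then the shift along the world's x, y, z as a fraction of full scale, then the turn about the world's z as a fraction of full scale. In form: [[[fingers, tx, ty, tz, yaw], ...]]. A call has 1 to 12 rows; each row shifts and turns the commanded pose from where the row before left it; what a row does not reach is not made up. Full scale, the value 1, is 20 cm for a shift and pi rad for a turn. A row lasts 1/10 s, in which the tool goes at most 50 mm and 8.59 degrees, less where a joint would pass 70% of its speed; a pose out of reach is approached as far as the arm can. A call with a number of a shift or a turn outside -1 to 1 is refused whole. A call with a gripper value outside its range is refused whole. The fingers move at their own pace and stop on an object; "force" is the grip in N (left out, the last holds). Time passes only in rows, so rows that do not move let the fingers close. It gives the time, the measured TCP pose, the force, the opening and the grip force at its end, in the units of the state.
- arm.get_state(): the state, without advancing time (a new reading comes with each control period).
- viewer.grab_frame(name): name is "side" or "top"; returns a dict with "image" (384x512x3 uint8, blue, green, red), "mtx" (3x3 intrinsics, pixels), "rvec" (rotation vector, rad) and "tvec" (3), from world to camera coordinates, as OpenCV has them. Camera axes: x right, y down, z forward; pixel columns grow to the right and rows downward; lengths in m; the calibration is good to about 2 mm. A picture is of the moment at which its call begins. There is no depth.
- arm.job_done(): hands the job in; it is judged then, once.
The state is a dict: "t": time; "q": joint angles; "qd": joint speeds; "joint_efforts": joint torques, N m; "eef_pos": TCP position; "ee_rot": TCP orientation; "force": force on the tool from outside, world axes, zero at the start; "moment": the same for the moment, N m; "width": finger opening in m; "gripper_force": force on a finger pad.
Only numpy, scipy, OpenCV 4.12 (cv2) and the standard library are available. Lean on these libraries where they do the work, as an engineer would, in place of code of your own. Each camera call takes 0.05 s, during which the arm holds its last target. There are 200 camera calls.

## Working session

There is one attempt and no reset: what is moved stays moved. The work goes in short steps, Python scripts to look and compute and a tool call to move; the robot and the scene stay as the last step left them, time stands still between calls to the robot, and variables do not carry over. Pictures are saved under pics/ and viewed, at most 10 in all, crops included, and the job is handed in when it is done.

Besides the shell and the picture viewer there is one more tool, called after "Call:" as name([rows], argument=value, ...), one row to a line, values as JSON. apply_moves: Moves the arm, as the interface text tells. Shift numbers are shares of 20 cm and turn numbers shares of pi rad, none past 1 either way. Its arguments: {"type":"object","properties":{"commands":{"type":"array","items":{"type":"array","items":{"type":"array","items":{"type":"number"}}}},"force":{"type":"number"}},"required":["commands"]}

```bash
mkdir -p pics
cat > h.py <<'E'
import numpy as np, cv2
from station import arm, viewer
def ray(f,uv,z):
    R=cv2.Rodrigues(np.array(f["rvec"],float))[0]; t=np.array(f["tvec"],float).ravel()
    p=cv2.undistortPoints(np.array([[uv]],float),np.array(f["mtx"],float),None)[0,0]
    d=R.T@np.array([p[0],p[1],1]); c=-R.T@t
    return c+d*(z-c[2])/d[2]
def proj(f,P):
    return cv2.projectPoints(np.array(P,float).reshape(-1,3),np.array(f["rvec"],float),np.array(f["tvec"],float),np.array(f["mtx"],float),None)[0].reshape(-1,2)
E
python3 - <<'E'
from h import *
for n in("top","side"):
    f=viewer.grab_frame(n); np.save(n+"0.npy",f,allow_pickle=True)
    cv2.imwrite(f"pics/{n}0.png",cv2.resize(f["image"],(800,600),interpolation=cv2.INTER_CUBIC))
    R=cv2.Rodrigues(np.array(f["rvec"],float))[0]; print(n,-R.T@np.ravel(f["tvec"]),R[2],f["mtx"][0])
print(arm.get_state())
E
```

```text
top [0.39261995 0.06362264 1.20979106] [ 0.1397474  -0.00546932 -0.99017208] [454.875758     0.         262.45402484]
side [-0.02687164  0.82293614  0.87316294] [ 0.46596682 -0.62300279 -0.62828533] [459.14219075   0.         256.64372138]
{'t': 0.1, 'q': array([-9.10913814e-01,  3.59332625e-01,  1.11442997e-02, -3.21124332e-04,
       -1.22411920e+00, -2.88092327e-01]), 'qd': array([ 0.00064846, -0.00067175,  0.00225498, -0.00091573,  0.0013327 ,
       -0.00075563]), 'joint_efforts': array([-2.10372171e-03, -5.84161985e+01,  2.93754065e+01,  7.01533735e+00,
        1.03006806e-02, -6.61772742e-05]), 'eef_pos': array([ 0.24501513, -0.62845805,  0.21370022]), 'ee_rot': array([ 3.14005796e+00, -1.39957407e-04, -2.76991170e+00]), 'force': array([ 0.10948122,  1.31188705, -0.00322439]), 'moment': array([-0.02517917, -0.01779192,  0.01493235]), 'gripper_force': 0.0, 'width': 0.08786366703002159}
```

View pics/top0.png

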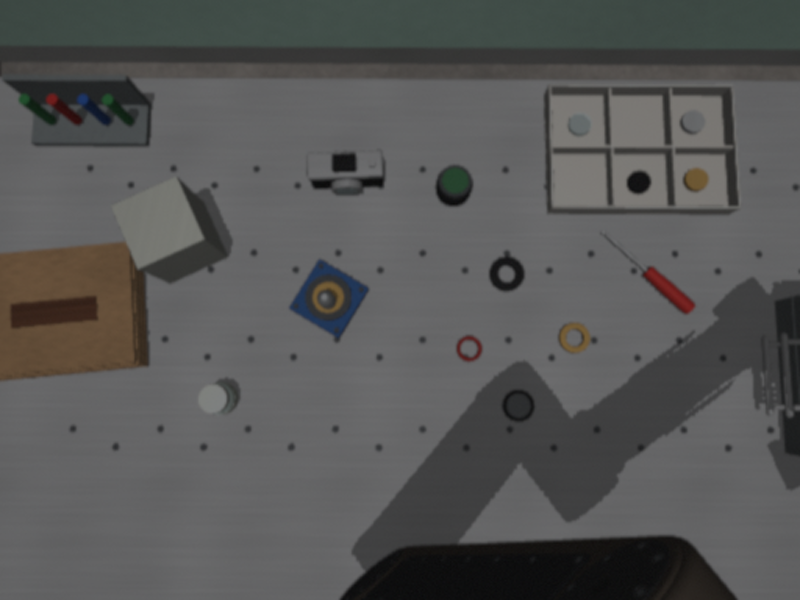

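View pics/side0.png

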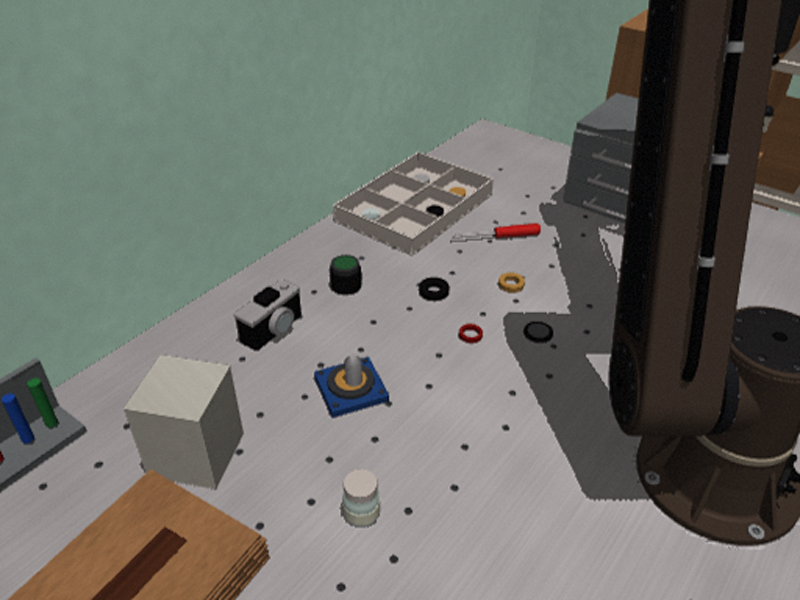

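The top view (800x600) shows the fixture at (329,298), with the black ring at (507,273), red at (469,348), brass at (574,337) and the lens cap at (518,405). The side view shows the same layout, with the arbor at (352,370).

Run:
```python
from h import *
seeds={"top":{"black":(507,273),"red":(469,348),"brass":(574,337),"blue":(329,298)},"side":{"black":(434,289),"red":(470,333),"brass":(512,281),"blue":(352,388)}}
hz={"black":16,"red":12,"brass":14,"blue":18}; od={"black":60,"red":44,"brass":52,"blue":100}
for n in("top","side"):
    f=np.load(n+"0.npy",allow_pickle=True).item(); im=f["image"]; hsv=cv2.cvtColor(im,cv2.COLOR_BGR2HSV); H,S,V=cv2.split(hsv)
    for c,s in seeds[n].items():
        u,v=np.array(s)*.64
        m={"black":(V<60),"red":((H<8)|(H>172))&(S>110),"brass":(H>10)&(H<30)&(S>80),"blue":(H>100)&(H<130)&(S>100)}[c].astype(np.uint8)
        w=30 if c!="blue" else 45
        roi=np.zeros_like(m); cv2.rectangle(roi,(int(u-w),int(v-w)),(int(u+w),int(v+w)),1,-1); m&=roi
        k,lab,st,ce=cv2.connectedComponentsWithStats(m)
        i=1+np.argmax(st[1:,4]); cn=cv2.findContours((lab==i).astype(np.uint8),cv2.RETR_EXTERNAL,cv2.CHAIN_APPROX_NONE)[0][0]
        if c=="blue":
            r=cv2.minAreaRect(cn); print(n,c,st[i]); 
            ap=cv2.approxPolyDP(cv2.convexHull(cn),5,True).reshape(-1,2)
            for p in ap: print("  ",p,ray(f,p.astype(float),.018).round(4))
            continue
        # outline points on plane at mid/top height
        P=np.array([ray(f,p[0].astype(float),hz[c]/1000/(2 if n=='side' else 1))[:2] for p in cn])*1000
        (cx,cy),r=cv2.minEnclosingCircle(P.astype(np.float32)); print(n,c,st[i],"c",cx.round(1) if hasattr(cx,'round') else round(cx,1),round(cy,1),"dia",round(2*r,1),"mean",P.mean(0).round(1))
f=np.load("top0.npy",allow_pickle=True).item(); g=np.load("side0.npy",allow_pickle=True).item()
a=cv2.resize(f["image"][165:220,180:242],(400,355),interpolation=cv2.INTER_CUBIC)
b=cv2.resize(g["image"][215:270,195:257],(400,355),interpolation=cv2.INTER_CUBIC)
cv2.imwrite("pics/fix.png",np.clip(np.hstack([a*1.0,b])*1.5,0,255).astype(np.uint8))
```

```text
top black [313 161  22  25 288] c 598.4 -104.9 dia 66.3 mean [ 596.  -106.2]
top red [293 215  15  16  65] c 467.0 -41.4 dia 40.1 mean [466.6 -41.6]
top brass [358 207  20  19 188] c 485.3 -219.6 dia 51.1 mean [ 485.4 -219.2]
top blue [186 167  49  49 625]
   [204 167] [0.6137 0.2127 0.018 ]
   [234 184] [0.5683 0.1324 0.018 ]
   [216 215] [0.486  0.1787 0.018 ]
   [186 197] [0.5332 0.2584 0.018 ]
side black [268 178  19  14 213] c 589.7 -108.4 dia 71.9 mean [ 590.7 -107.8]
side red [294 207  15  12 108] c 462.7 -43.3 dia 49.9 mean [462.5 -42.8]
side brass [319 174  17  13 158] c 481.7 -221.3 dia 63.5 mean [ 480.9 -220.6]
side blue [201 229  48  38 602]
   [236 229] [0.5586 0.1319 0.018 ]
   [248 256] [0.4718 0.1905 0.018 ]
   [213 266] [0.5198 0.2698 0.018 ]
   [201 238] [0.6101 0.215  0.018 ]
```

View pics/fix.png

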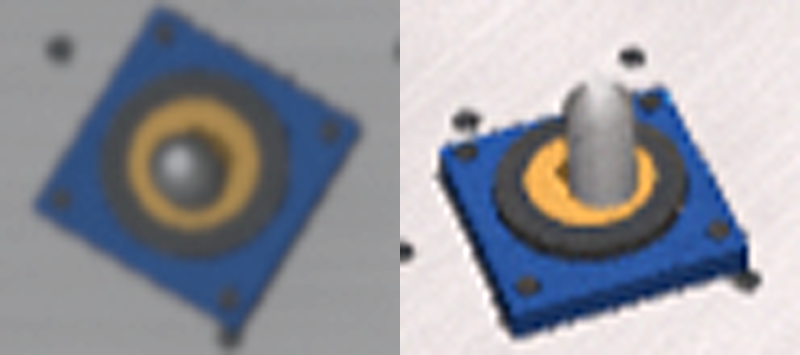

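The close crop shows the arbor's bright tip at about (207,190) px in the top view and (225.5,228) in the side view. The arbor leans toward −x relative to the seat.

Run:
```python
from h import *
tip={"top":(207.1,189.8),"side":(225.5,227.7)}
for n in("top","side"):
    f=np.load(n+"0.npy",allow_pickle=True).item(); hsv=cv2.cvtColor(f["image"],cv2.COLOR_BGR2HSV); H,S,V=cv2.split(hsv)
    m=((H>100)&(H<130)&(S>100)).astype(np.uint8); roi=np.zeros_like(m); roi[160:275,180:255]=1; m&=roi
    cs,hi=cv2.findContours(m,cv2.RETR_CCOMP,cv2.CHAIN_APPROX_NONE)
    ins=[c for c,h in zip(cs,hi[0]) if h[3]>=0 and len(c)>30]
    for c in ins:
        P=np.array([ray(f,p[0].astype(float),.022)[:2] for p in c])*1000; e=cv2.fitEllipse(P.astype(np.float32)); print(n,"seat",np.round(e[0],1),np.round(e[1],1))
    o=((H>10)&(H<30)&(S>80)).astype(np.uint8)*roi; c=max(cv2.findContours(o,cv2.RETR_EXTERNAL,cv2.CHAIN_APPROX_NONE)[0],key=len)
    P=np.array([ray(f,p[0].astype(float),.026)[:2] for p in c])*1000; e=cv2.fitEllipse(P.astype(np.float32)); print(n,"orange",np.round(e[0],1),np.round(e[1],1))
    print(n,"tip",ray(f,tip[n],.082).round(4))
    for k,(u,v) in {"top":{"barrel":(454,185),"cap":(518,405),"cam":(345,170),"jar":(215,398),"carton":(163,225)},"side":{}}[n].items(): print(k,ray(f,(u*.64,v*.64),.05).round(3))
```

```text
top seat [551.8 195.8] [80.1 80.2]
top orange [551.7 195.9] [51.1 52.2]
top tip [0.544  0.1958 0.082 ]
barrel [ 0.739 -0.016  0.05 ]
cap [ 0.373 -0.117  0.05 ]
cam [0.764 0.168 0.05 ]
jar [0.383 0.371 0.05 ]
carton [0.668 0.469 0.05 ]
side orange [546.4 195.7] [47.8 49.8]
side tip [0.5386 0.196  0.082 ]
```

Both views agree that the arbor sits (-7, 0) mm from the seat centre. Now moving to the black ring.

Call:
apply_moves([
  [[-1, 0.06, 0.09, 0, 0], [-1, 0.12, 0.18, 0, 0], [-1, 0.12, 0.18, 0, 0], [-1, 0.12, 0.18, 0, 0], [-1, 0.12, 0.18, 0, 0], [-1, 0.12, 0.18, 0, 0], [-1, 0.12, 0.18, 0, 0], [-1, 0.12, 0.18, 0, 0], [-1, 0.12, 0.18, 0, 0], [-1, 0.12, 0.18, 0, 0], [-1, 0.12, 0.18, 0, 0], [-1, 0.12, 0.18, 0, 0]],
], force=10)

```text
t: 1.3
eef_pos: [0.5217, -0.2131, 0.2144]
ee_rot: [3.141, -0.0, -2.77]
force: [1.1, -0.2, -0.7]
width: 0.0878
gripper_force: 0.0
```

Call:
apply_moves([
  [[-1, 0.12, 0.18, 0, 0], [-1, 0.12, 0.18, 0, 0], [-1, 0.125, 0.17, 0, 0], [-1, 0, 0, -0.1, 0], [-1, 0, 0, -0.2, 0], [-1, 0, 0, -0.2, 0], [-1, 0, 0, -0.2, 0], [-1, 0, 0, -0.15, 0], [-1, 0, 0, -0.1, 0], [-1, 0, 0, 0, 0], [-1, 0, 0, 0, 0]],
])

```text
t: 2.4
eef_pos: [0.5943, -0.1089, 0.0247]
ee_rot: [-3.142, -0.001, -2.77]
force: [0.3, -0.1, 1.0]
width: 0.0875
gripper_force: 0.0
```

Run:
```python
from h import *
f=viewer.grab_frame("side")
u,v=proj(f,[.594,-.107,.02])[0].astype(int)
cv2.imwrite("pics/g1.png",cv2.resize(f["image"][max(v-50,0):v+50,u-60:u+60],(720,600),interpolation=cv2.INTER_CUBIC)); print(u,v)
```

```text
276 180
```

View pics/g1.png

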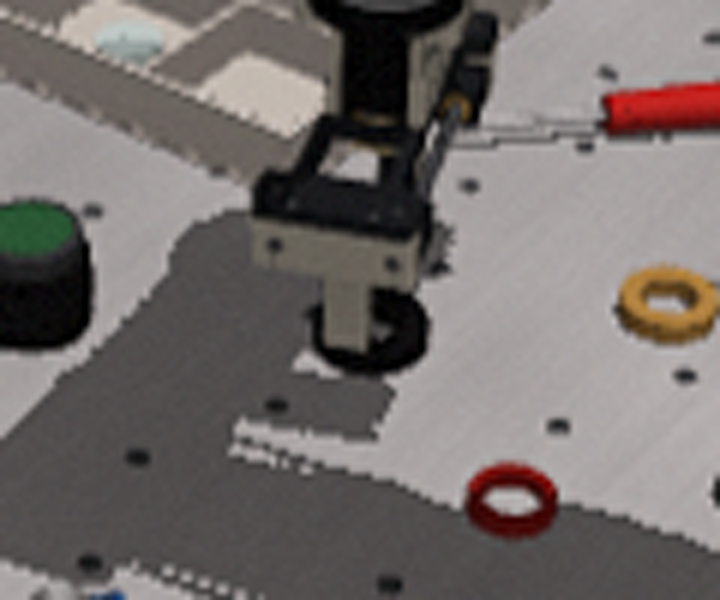

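The side view shows the fingers straddling the black ring at about (370,330) in the crop. I'll squeeze once, turn 90° and squeeze again so the ring is centred.

Call:
apply_moves([
  [[1, 0, 0, 0, 0], [1, 0, 0, 0, 0], [1, 0, 0, 0, 0], [1, 0, 0, 0, 0], [1, 0, 0, 0, 0], [1, 0, 0, 0, 0]],
], force=8)

```text
t: 3.05
eef_pos: [0.5942, -0.1089, 0.0247]
ee_rot: [-3.142, 0.0, -2.77]
force: [-0.4, 0.4, 0.0]
width: 0.045
gripper_force: 0.0
```

Call:
apply_moves([
  [[-1, 0, 0, 0, 0], [-1, 0, 0, 0, 0], [-1, 0, 0, 0, 0], [-1, 0, 0, 0, 0], [-1, 0, 0, 0, 0.04], [-1, 0, 0, 0, 0.045], [-1, 0, 0, 0, 0.045], [-1, 0, 0, 0, 0.045]],
])

```text
t: 3.85
eef_pos: [0.5942, -0.1089, 0.0245]
ee_rot: [3.142, -0.0, -2.214]
force: [-0.2, 0.9, 0.4]
width: 0.0876
gripper_force: 0.0
```

Call:
apply_moves([
  [[-1, 0, 0, 0, 0.045], [-1, 0, 0, 0, 0.045], [-1, 0, 0, 0, 0.045], [-1, 0, 0, 0, 0.045], [-1, 0, 0, 0, 0.045], [-1, 0, 0, 0, 0.045], [-1, 0, 0, 0, 0.045], [-1, 0, 0, 0, 0.01], [-1, 0, 0, 0, 0]],
])

```text
t: 4.75
eef_pos: [0.5942, -0.1089, 0.0246]
ee_rot: [-3.142, -0.0, -1.199]
force: [0.3, 0.6, 0.4]
width: 0.0874
gripper_force: 0.0
```

Call:
apply_moves([
  [[1, 0, 0, 0, 0], [1, 0, 0, 0, 0], [1, 0, 0, 0, 0], [1, 0, 0, 0, 0], [1, 0, 0, 0, 0], [1, 0, 0, 0, 0]],
], force=12)

```text
t: 5.35
eef_pos: [0.5942, -0.1089, 0.0246]
ee_rot: [-3.142, -0.0, -1.199]
force: [0.3, -0.0, 1.2]
width: 0.0454
gripper_force: 0.0
```

Run:
```python
from h import *
g=viewer.grab_frame("top");f=viewer.grab_frame("side")
o=[]
for F in(f,g):
    u,v=proj(F,[.594,-.109,.02])[0].astype(int); print(u,v)
    o.append(cv2.resize(F["image"][v-40:v+40,u-30:u+30],(400,533),interpolation=cv2.INTER_CUBIC))
cv2.imwrite("pics/g2.png",np.hstack(o)); print(arm.get_state()["width"],arm.tip_reach)
```

```text
276 180
325 174
0.03733137065795763 0.022
```

View pics/g2.png

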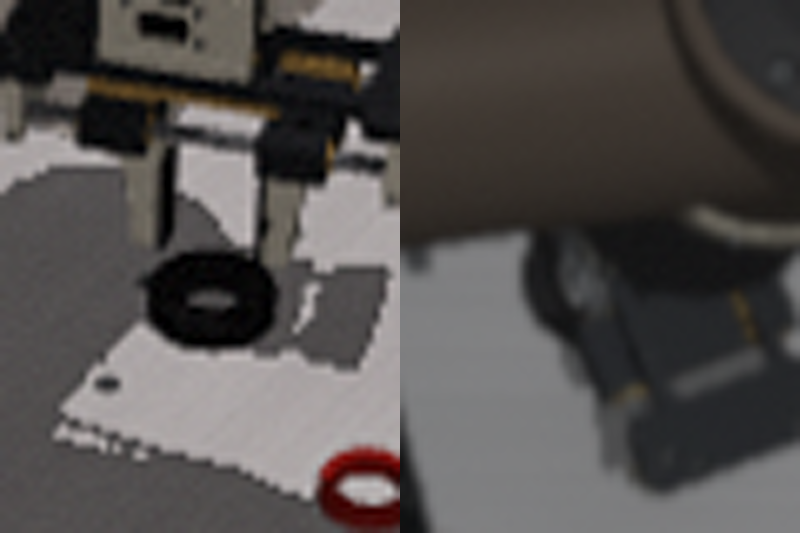

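The side crop shows the ring unmoved at (212,300), with the fingertips ending at (150,245) and (275,260). They look as if they hover above it, so I'll check the real tip height.

Run:
```python
from h import *
f=viewer.grab_frame("side"); s=arm.get_state(); p=s["eef_pos"]; w=s["width"]; print(p,s["ee_rot"],w)
def tips(p,yaw,w):
    d=np.array([np.sin(yaw),-np.cos(yaw),0])
    for sg in(1,-1):
        for z in(.0026,.015,.028,.04): print(sg,z,proj(f,[p[0]+sg*d[0]*w/2,p[1]+sg*d[1]*w/2,z])[0].round(1))
print("now: seen left (%.1f,%.1f) right (%.1f,%.1f)"%(246+150/6.67,140+245/6.67,246+275/6.67,140+260/6.67)); tips(p,-1.199,.0454+.012)
print("first: seen (273.5,187.5)"); tips(p,-2.77,.0875+.01)
print("table hole check / base ring contact z"); 
b=cv2.resize(f["image"][140:220,236:316],(600,600),interpolation=cv2.INTER_CUBIC); cv2.imwrite("pics/g3.png",b)
```

```text
[ 0.59418783 -0.10887753  0.02454352] [ 3.14156383e+00  1.17020693e-05 -1.19910706e+00] 0.03311513749037263
now: seen left (268.5,176.7) right (287.2,179.0)
1 0.0026 [285.5 186.8]
1 0.015 [285.7 183.6]
1 0.028 [285.9 180.2]
1 0.04 [286. 177.]
-1 0.0026 [267.4 183.5]
-1 0.015 [267.5 180.4]
-1 0.028 [267.6 177. ]
-1 0.04 [267.7 173.8]
first: seen (273.5,187.5)
1 0.0026 [272.5 194.7]
1 0.015 [272.6 191.5]
1 0.028 [272.8 188.1]
1 0.04 [272.9 184.9]
-1 0.0026 [280.1 176.1]
-1 0.015 [280.3 172.9]
-1 0.028 [280.4 169.6]
-1 0.04 [280.6 166.4]
table hole check / base ring contact z
```

View pics/g3.png

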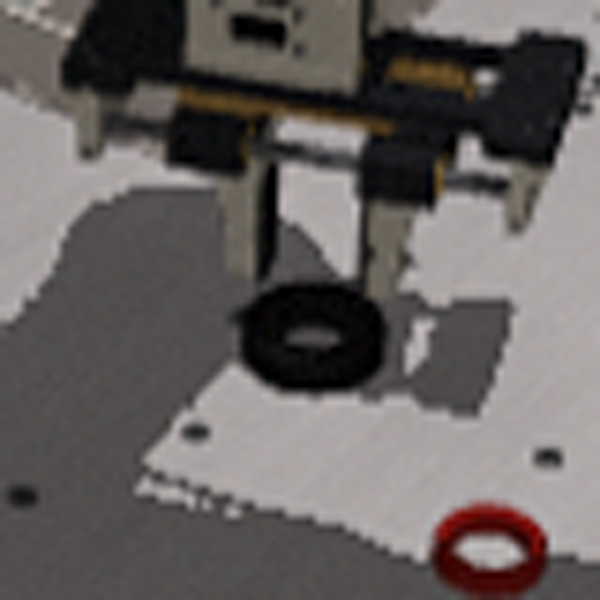

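Both views put the fingertips near z ≈ 28 mm, about 25 mm higher than the stated reach implies. I'll open and lower by feel.

Call:
apply_moves([
  [[-1, 0, 0, 0, 0], [-1, 0, 0, 0, 0], [-1, 0, 0, 0, 0], [-1, 0, 0, 0, 0], [-1, 0, 0, 0, 0], [-1, 0, 0, 0, 0], [-1, 0, 0, 0, 0], [-1, 0, 0, 0, 0]],
])

```text
t: 6.3
eef_pos: [0.5942, -0.1089, 0.0246]
ee_rot: [-3.142, 0.0, -1.199]
force: [-0.4, -0.4, -0.1]
width: 0.0867
gripper_force: 0.0
```

Call:
apply_moves([
  [[-1, 0, 0, -0.02, 0], [-1, 0, 0, -0.02, 0], [-1, 0, 0, -0.02, 0], [-1, 0, 0, -0.01, 0], [-1, 0, 0, 0, 0], [-1, 0, 0, 0, 0]],
])

```text
t: 6.9
eef_pos: [0.5943, -0.1089, 0.0105]
ee_rot: [3.142, -0.0, -1.199]
force: [0.5, 0.1, -0.3]
width: 0.0878
gripper_force: 0.0
```

No contact, so the fingers really are shorter or offset. Continuing in small steps.

Call:
apply_moves([
  [[-1, 0, 0, -0.01, 0], [-1, 0, 0, -0.01, 0], [-1, 0, 0, 0, 0]],
])

```text
t: 7.2
eef_pos: [0.594, -0.1089, 0.0063]
ee_rot: [3.141, 0.0, -1.199]
force: [0.0, -0.1, 0.5]
width: 0.0879
gripper_force: 0.0
```

Call:
apply_moves([
  [[-1, 0, 0, -0.005, 0], [-1, 0, 0, -0.005, 0], [-1, 0, 0, 0, 0]],
])

```text
t: 7.5
eef_pos: [0.5941, -0.1089, 0.0044]
ee_rot: [3.141, 0.0, -1.199]
force: [0.4, 0.1, 0.1]
width: 0.0875
gripper_force: 0.0
```

Call:
apply_moves([
  [[-1, 0, 0, -0.005, 0], [-1, 0, 0, -0.005, 0], [-1, 0, 0, 0, 0]],
])

```text
t: 7.8
eef_pos: [0.5941, -0.1089, 0.0024]
ee_rot: [3.141, 0.0, -1.199]
force: [0.1, 0.6, 0.6]
width: 0.0879
gripper_force: 0.0
```

Call:
apply_moves([
  [[1, 0, 0, 0, 0], [1, 0, 0, 0, 0], [1, 0, 0, 0, 0], [1, 0, 0, 0, 0], [1, 0, 0, 0, 0], [1, 0, 0, 0, 0]],
], force=8)

```text
t: 8.4
eef_pos: [0.5942, -0.1089, 0.0026]
ee_rot: [3.142, 0.0, -1.199]
force: [-0.3, 0.2, 0.3]
width: 0.0591
gripper_force: 8.0
```

Call:
apply_moves([
  [[-1, 0, 0, 0, 0], [-1, 0, 0, 0, 0], [-1, 0, 0, 0, 0], [-1, 0, 0, 0, -0.04], [-1, 0, 0, 0, -0.045], [-1, 0, 0, 0, -0.045], [-1, 0, 0, 0, -0.045], [-1, 0, 0, 0, -0.045], [-1, 0, 0, 0, -0.045], [-1, 0, 0, 0, -0.045], [-1, 0, 0, 0, -0.045], [-1, 0, 0, 0, -0.045]],
])

```text
t: 9.6
eef_pos: [0.5942, -0.1089, 0.0026]
ee_rot: [3.142, -0.0, -2.461]
force: [0.6, -0.4, 0.3]
width: 0.0875
gripper_force: 0.0
```

Call:
apply_moves([
  [[-1, 0, 0, 0, -0.045], [-1, 0, 0, 0, -0.045], [-1, 0, 0, 0, -0.01], [-1, 0, 0, 0, 0], [1, 0, 0, 0, 0], [1, 0, 0, 0, 0], [1, 0, 0, 0, 0], [1, 0, 0, 0, 0], [1, 0, 0, 0, 0], [1, 0, 0, 0, 0]],
], force=12)

```text
t: 10.6
eef_pos: [0.5942, -0.1088, 0.0025]
ee_rot: [3.142, -0.0, -2.77]
force: [-0.7, 0.4, -0.1]
width: 0.0578
gripper_force: 12.0
```

Call:
apply_moves([
  [[1, 0, 0, 0.05, 0], [1, 0, 0, 0.1, 0], [1, 0, 0, 0.15, 0], [1, 0, 0, 0.15, 0], [1, 0, 0, 0.1, 0], [1, 0, 0, 0.05, 0], [1, -0.02, 0.1, 0, 0], [1, -0.03, 0.19, 0, 0], [1, -0.03, 0.19, 0, 0], [1, -0.035, 0.19, 0, 0], [1, -0.035, 0.19, 0, 0], [1, -0.035, 0.19, 0, 0]],
])

```text
t: 11.8
eef_pos: [0.5563, 0.1024, 0.1223]
ee_rot: [3.142, -0.001, -2.77]
force: [0.4, -0.1, -0.7]
width: 0.0578
gripper_force: 12.0
```

Call:
apply_moves([
  [[1, -0.035, 0.19, 0, 0], [1, -0.035, 0.19, 0, 0], [1, -0.005, 0.09, 0, 0], [1, 0, 0, 0, 0], [1, 0, 0, 0, 0]],
])

```text
t: 12.3
eef_pos: [0.5418, 0.1949, 0.1221]
ee_rot: [-3.141, -0.001, -2.769]
force: [-0.7, -0.2, -0.1]
width: 0.0576
gripper_force: 12.0
```

Run:
```python
from h import *
o=[]
for n in("side","top"):
    F=viewer.grab_frame(n); np.save(n+"1.npy",F,allow_pickle=True)
    u,v=proj(F,[.542,.195,.09])[0].astype(int); print(u,v)
    o.append(cv2.resize(F["image"][v-40:v+40,u-30:u+30],(400,533),interpolation=cv2.INTER_CUBIC))
cv2.imwrite("pics/g4.png",np.hstack(o)); print(arm.get_state()["force"])
```

```text
224 224
207 190
[ 0.25435113 -0.0470986  -0.58319224]
```

View pics/g4.png

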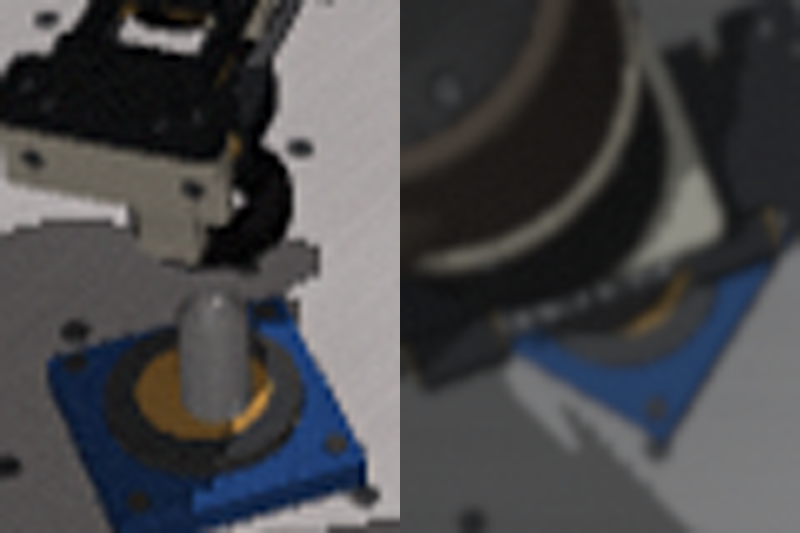

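The side view shows the held ring tilted at about (240,205) in the crop. The pads only caught it shallowly and it swung. I'll set it down flat on a clear spot of table and regrasp deeper.

Call:
apply_moves([
  [[1, 0.02, -0.1, 0, 0], [1, 0.03, -0.17, 0, 0], [1, 0.03, -0.17, 0, 0], [1, 0.03, -0.17, 0, 0], [1, 0.03, -0.17, 0, 0], [1, 0.01, -0.12, 0, 0], [1, 0, 0, -0.1, 0], [1, 0, 0, -0.1, 0], [1, 0, 0, -0.1, 0], [1, 0, 0, -0.05, 0], [1, 0, 0, 0, 0]],
])

```text
t: 13.5
eef_pos: [0.5711, 0.0139, 0.0512]
ee_rot: [3.141, -0.003, -2.771]
force: [-0.2, -0.1, -1.6]
width: 0.0574
gripper_force: 12.0
```

```bash
cat > ring.py <<'E'
from h import *
import sys
def look(x,y,n="side",mode="black",w=22,tag=None):
    f=viewer.grab_frame(n); H,S,V=cv2.split(cv2.cvtColor(f["image"],cv2.COLOR_BGR2HSV))
    m={"black":V<45,"red":((H<8)|(H>172))&(S>110),"brass":(H>10)&(H<30)&(S>80)}[mode].astype(np.uint8)
    u,v=proj(f,[x,y,.01])[0].astype(int)
    m2=np.zeros_like(m); m2[v-w:v+w,u-w:u+w]=m[v-w:v+w,u-w:u+w]
    return f,m2,(u,v)
E
python3 - <<'E'
from ring import *
f,m,(u,v)=look(.572,.023,w=14); print(u,v)
for r in m[v-14:v+14,u-14:u+14]: print("".join(".#"[i] for i in r))
E
```

```text
256 208
.......###...............###
.......###..............####
.......###.........###.#####
........##.........#########
........##.........#########
........##.........#########
.........#........#########.
..................#######...
............#.....######....
..............#######.......
............................
............................
............................
............................
............................
............................
............................
............................
............................
............................
............................
............................
............................
............................
............................
............................
............................
............................
```

Call:
apply_moves([
  [[1, 0, 0, -0.03, 0], [1, 0, 0, -0.03, 0], [1, 0, 0, -0.03, 0], [1, 0, 0, 0, 0]],
])

```text
t: 13.95
eef_pos: [0.5717, 0.0151, 0.0338]
ee_rot: [3.141, -0.001, -2.77]
force: [-1.1, 0.3, -1.1]
width: 0.0575
gripper_force: 12.0
```

Call:
apply_moves([
  [[1, 0, 0, -0.025, 0], [1, 0, 0, -0.025, 0], [1, 0, 0, 0, 0]],
])

```text
t: 14.25
eef_pos: [0.5717, 0.015, 0.0238]
ee_rot: [3.141, -0.001, -2.77]
force: [-0.6, 0.6, -1.2]
width: 0.0577
gripper_force: 12.0
```

Call:
apply_moves([
  [[1, 0, 0, -0.025, 0], [1, 0, 0, -0.025, 0], [1, 0, 0, 0, 0]],
])

```text
t: 14.55
eef_pos: [0.5716, 0.015, 0.0137]
ee_rot: [3.141, -0.001, -2.77]
force: [-0.1, -0.9, 0.1]
width: 0.0574
gripper_force: 12.0
```

Call:
apply_moves([
  [[1, 0, 0, -0.01, 0], [1, 0, 0, -0.01, 0], [1, 0, 0, -0.01, 0], [1, 0, 0, 0, 0]],
])

```text
t: 14.95
eef_pos: [0.572, 0.0151, 0.0083]
ee_rot: [3.142, -0.0, -2.77]
force: [0.3, -0.5, -1.5]
width: 0.0578
gripper_force: 12.0
```

Call:
apply_moves([
  [[1, 0, 0, -0.01, 0], [1, 0, 0, -0.01, 0], [1, 0, 0, -0.005, 0], [1, 0, 0, 0, 0]],
])

```text
t: 15.35
eef_pos: [0.572, 0.0151, 0.0034]
ee_rot: [3.142, -0.0, -2.77]
force: [-0.2, 0.1, -0.8]
width: 0.0578
gripper_force: 12.0
```

Run:
```python
from ring import *
f,m,(u,v)=look(.572,.015,w=18); print(u,v)
for r in m[v-18:v+14,u-18:u+18]: print("".join(".#"[i] for i in r))
print(f["image"][v-12:v+10:2,u-14:u+14:2].max(2))
```

```text
258 206
..#############....#######...#......
##########################..........
##########################..........
##############################......
##############################......
##############################......
##############################......
##############################......
##############################......
#####################..#######......
.################.###########.......
......#.#################.###.......
...........##############.##........
.................########.##........
#.....................#...##........
..........................###.......
..........................###.......
....................#.....###.......
.....................#....####......
..........................####......
.........##...............####......
.........##...............###.......
.........##.........##...####.......
.........##.........#########.......
..........#.........########........
....................########........
...................#######..........
...................#####............
.................##.#...............
....................................
....................................
....................................
[[ 14  13  11  13  18  29  26  30  28  31  29  26  26  77]
 [ 15  16  16  15  26  28  30  26  30  37  31  25  16  78]
 [ 20  13  14  13  19  25  38  35  27  20  26  19  12  81]
 [106  94  70  60  44  18  11  14  14  19  10  31  67  80]
 [107 101 107 104 104 108  92  76  65  42  58  18  65 121]
 [105 105 104 102 104 104 102 103  91 106 100  10  10 171]
 [ 96 103 104 106 106 104 103 105  47  86 113  16  12 167]
 [ 79  79  81  13  99 100 102 103 100 105 124  12   5 168]
 [ 80  80  85   5  95  95 100  98  16  56  45  15   0 167]
 [ 78  78  81  19 100 101 101  98  19  12  13   6  56 174]
 [ 79  78  78  78  95  89 108 101   9  10   0  59 172 168]]
```

Run:
```python
from h import *
o=[]
f=viewer.grab_frame("side"); g=viewer.grab_frame("top"); 
for F,z in((f,.02),(g,.02)):
    u,v=proj(F,[.572,.015,z])[0].astype(int); w=25; print(u-w,v-w)
    o.append(cv2.resize(F["image"][v-w:v+w,u-w:u+w],(400,400),interpolation=cv2.INTER_CUBIC))
h=np.load("side1.npy",allow_pickle=True).item(); u,v=224,212
o2=cv2.resize(h["image"][v-25:v+25,u-25:u+25],(400,400),interpolation=cv2.INTER_CUBIC)
im=np.hstack([o[0],o2]); im=(255*(im/255.)**.5).astype(np.uint8)
cv2.imwrite("pics/g5.png",im)
```

```text
233 179
253 157
```

View pics/g5.png

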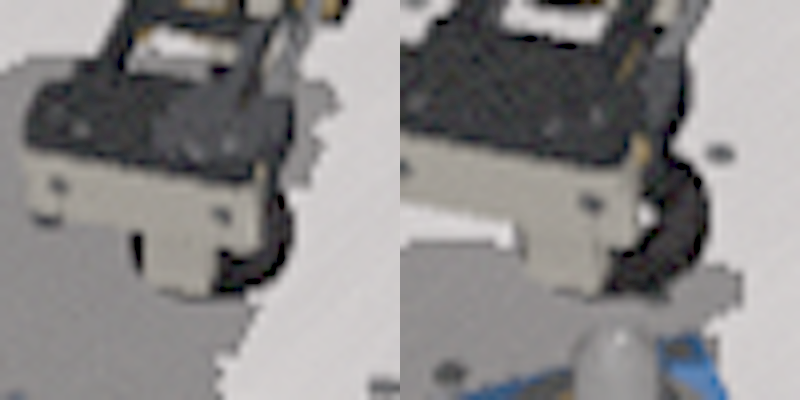

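The left crop (now) shows the ring centre right of the finger, at about (212,250) against the finger at (178,265). So the grip is off-centre tangentially. I'll release, raise and measure the ring.

Call:
apply_moves([
  [[-1, 0, 0, 0, 0], [-1, 0, 0, 0, 0], [-1, 0, 0, 0, 0], [-1, 0, 0, 0, 0], [-1, 0, 0, 0.15, 0], [-1, 0, 0, 0.2, 0], [-1, 0, 0, 0.2, 0], [-1, 0, 0, 0.2, 0], [-1, 0, 0, 0, 0]],
])

```text
t: 16.4
eef_pos: [0.5757, 0.0157, 0.1598]
ee_rot: [-3.14, 0.01, -2.769]
force: [0.3, 0.6, 0.3]
width: 0.0877
gripper_force: 0.0
```

Run:
```python
from ring import *
def mc(f,m,z):
    k,lab,st,ce=cv2.connectedComponentsWithStats(m)
    for i in range(1,k):
        if st[i,4]>40:
            c=cv2.findContours((lab==i).astype(np.uint8),cv2.RETR_EXTERNAL,cv2.CHAIN_APPROX_NONE)[0][0]
            x,y,w,h=cv2.boundingRect(c); P=ray(f,(x+(w-1)/2,y+(h-1)/2),z)*1000; print(st[i],P.round(1))
f,m,(u,v)=look(.572,.015,w=22); mc(f,m,.008)
for r in m[v-22:v+22:1,u-22:u+22]: print("".join(".#"[i] for i in r))
g=np.load("side0.npy",allow_pickle=True).item(); V=g["image"].max(2); m=(V<45).astype(np.uint8); k=np.zeros_like(m); k[170:200,262:295]=m[170:200,262:295]; mc(g,k,.008)
print(arm.get_state()["eef_pos"])
```

```text
[249 200  21  17 250] [568.3  15.3   8. ]
............................................
............................................
............................................
............................................
............................................
............................................
............................................
............................................
............................................
............................................
............................................
............................................
............................................
........................###.................
............................................
............................................
...................########.................
................#############...............
...............################.............
..............##################............
..............###################...........
.####........####################...........
.####........########....########...........
..##.........#######...
[... 301 characters left out ...]
.......###############.............
.................############...............
...................#........................
............................................
............................................
............................................
............................................
............................................
............................................
............................................
............................................
............................................
............................................
............................................
[268 178  19  14 204] [ 590.7 -106.8    8. ]
[0.57402948 0.01566214 0.15689067]
```

The ring lies flat at about (571,16) mm after bias correction, which is nearly under the TCP. So the problem is the shallow grip. I'll turn 90°, go down until the tips feel the table, and grip firmer.

Call:
apply_moves([
  [[-1, 0, 0, 0, 0.04], [-1, 0, 0, 0, 0.045], [-1, 0, 0, -0.05, 0.045], [-1, 0, 0, -0.1, 0.045], [-1, 0, 0, -0.1, 0.045], [-1, 0, 0, -0.1, 0.045], [-1, 0, 0, -0.1, 0.045], [-1, 0, 0, -0.1, 0.045], [-1, 0, 0, -0.1, 0.045], [-1, 0, 0, -0.05, 0.045], [-1, 0, 0, -0.05, 0.045], [-1, 0, 0, 0, 0.01]],
])

```text
t: 17.65
eef_pos: [0.5703, 0.0145, 0.001]
ee_rot: [3.137, 0.0, -1.194]
force: [-0.0, -0.7, -0.7]
width: 0.0877
gripper_force: 0.0
```

Call:
apply_moves([
  [[-1, 0, 0, -0.01, 0], [-1, 0, 0, -0.01, 0], [-1, 0, 0, 0, 0]],
])

```text
t: 17.95
eef_pos: [0.5718, 0.015, -0.0009]
ee_rot: [3.141, 0.0, -1.2]
force: [-0.1, 0.0, -0.2]
width: 0.0875
gripper_force: 0.0
```

Call:
apply_moves([
  [[-1, 0, 0, -0.005, 0], [-1, 0, 0, -0.005, 0], [-1, 0, 0, 0, 0]],
])

```text
t: 18.25
eef_pos: [0.5722, 0.0151, -0.0024]
ee_rot: [-3.142, 0.0, -1.199]
force: [-0.2, -0.2, -0.4]
width: 0.0873
gripper_force: 0.0
```

Call:
apply_moves([
  [[-1, 0, 0, -0.005, 0], [-1, 0, 0, -0.005, 0], [-1, 0, 0, 0, 0]],
])

```text
t: 18.55
eef_pos: [0.5721, 0.0151, -0.0045]
ee_rot: [3.141, 0.0, -1.199]
force: [0.4, -0.3, -0.6]
width: 0.0873
gripper_force: 0.0
```

Call:
apply_moves([
  [[-1, 0, 0, -0.005, 0], [-1, 0, 0, 0, 0]],
])

```text
t: 18.75
eef_pos: [0.5721, 0.0151, -0.0056]
ee_rot: [3.141, 0.0, -1.199]
force: [-0.1, 0.0, -0.1]
width: 0.0875
gripper_force: 0.0
```

Call:
apply_moves([
  [[-1, 0, 0, -0.005, 0], [-1, 0, 0, 0, 0]],
])

```text
t: 18.95
eef_pos: [0.5721, 0.0151, -0.0066]
ee_rot: [3.141, 0.0, -1.199]
force: [-0.6, 0.2, 0.2]
width: 0.0875
gripper_force: 0.0
```

Call:
apply_moves([
  [[-1, 0, 0, -0.005, 0], [-1, 0, 0, -0.005, 0], [-1, 0, 0, 0, 0]],
])

```text
t: 19.25
eef_pos: [0.5721, 0.0151, -0.0086]
ee_rot: [3.141, 0.0, -1.199]
force: [1.1, 1.1, -0.7]
width: 0.0876
gripper_force: 0.0
```

Call:
apply_moves([
  [[-1, 0, 0, -0.005, 0], [-1, 0, 0, -0.005, 0], [-1, 0, 0, 0, 0]],
])

```text
t: 19.55
eef_pos: [0.5721, 0.0151, -0.0106]
ee_rot: [3.141, 0.0, -1.199]
force: [-0.1, 1.2, 0.7]
width: 0.0874
gripper_force: 0.0
```

Call:
apply_moves([
  [[-1, 0, 0, -0.005, 0], [-1, 0, 0, 0, 0]],
])

```text
t: 19.75
eef_pos: [0.5721, 0.0151, -0.0116]
ee_rot: [3.141, 0.0, -1.199]
force: [-0.3, 0.1, -0.5]
width: 0.0876
gripper_force: 0.0
```

Call:
apply_moves([
  [[1, 0, 0, 0, 0], [1, 0, 0, 0, 0], [1, 0, 0, 0, 0], [1, 0, 0, 0, 0], [1, 0, 0, 0, 0]],
], force=25)

```text
t: 20.25
eef_pos: [0.5722, 0.0152, -0.0114]
ee_rot: [-3.142, -0.0, -1.199]
force: [0.2, 0.7, -0.5]
width: 0.06
gripper_force: 25.0
```

Width now reads exactly 60.0 mm, which is a proper flat grip. Lifting to the arbor.

Call:
apply_moves([
  [[1, 0, 0, 0.05, 0], [1, 0, 0, 0.15, 0], [1, 0, 0, 0.2, 0], [1, 0, 0, 0.15, 0], [1, 0, 0, 0.05, 0], [1, -0.015, 0.1, 0, 0], [1, -0.03, 0.17, 0, 0], [1, -0.03, 0.17, 0, 0], [1, -0.03, 0.17, 0, 0], [1, -0.03, 0.17, 0, 0], [1, -0.015, 0.115, 0, 0], [1, 0, 0, 0, 0]],
])

```text
t: 21.45
eef_pos: [0.5417, 0.1966, 0.1084]
ee_rot: [-3.142, 0.0, -1.196]
force: [0.2, -0.1, -1.2]
width: 0.0601
gripper_force: 25.0
```

Call:
apply_moves([
  [[1, 0, 0, -0.05, 0], [1, 0, 0, -0.05, 0], [1, 0, 0, -0.05, 0], [1, 0, 0, 0, 0], [1, 0, 0, 0, 0]],
])

```text
t: 21.95
eef_pos: [0.5421, 0.1933, 0.078]
ee_rot: [3.14, -0.0, -1.2]
force: [1.0, 0.6, 1.0]
width: 0.0599
gripper_force: 25.0
```

Run:
```python
from h import *
f=viewer.grab_frame("side"); u,v=proj(f,[.542,.195,.09])[0].astype(int); w=25
im=cv2.resize(f["image"][v-w:v+w,u-w:u+w],(560,560),interpolation=cv2.INTER_CUBIC); print(u-w,v-w,arm.get_state()["force"])
cv2.imwrite("pics/g6.png",(255*(im/255.)**.5).astype(np.uint8))
```

```text
199 199 [-0.15741761  0.02388129 -0.56964249]
```

View pics/g6.png

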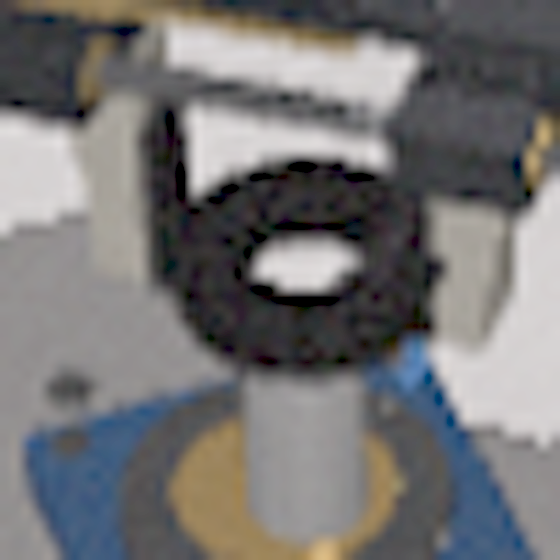

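The ring hangs level directly over the arbor: ring centre column 306, arbor column 308. Lowering by feel.

Call:
apply_moves([
  [[1, 0, 0, -0.02, 0], [1, 0, 0, -0.02, 0], [1, 0, 0, -0.01, 0], [1, 0, 0, -0.01, 0], [1, 0, 0, 0, 0]],
])

```text
t: 22.5
eef_pos: [0.542, 0.194, 0.0662]
ee_rot: [3.141, -0.0, -1.199]
force: [0.6, 0.3, -0.8]
width: 0.0594
gripper_force: 25.0
```

Call:
apply_moves([
  [[1, 0, 0, -0.005, 0], [1, 0, 0, -0.005, 0], [1, 0, 0, 0, 0]],
])

```text
t: 22.8
eef_pos: [0.5422, 0.1941, 0.0645]
ee_rot: [3.141, -0.0, -1.199]
force: [-0.0, 0.0, -0.5]
width: 0.0603
gripper_force: 25.0
```

Call:
apply_moves([
  [[1, 0, 0, -0.005, 0], [1, 0, 0, -0.005, 0], [1, 0, 0, 0, 0]],
])

```text
t: 23.1
eef_pos: [0.5421, 0.1941, 0.0624]
ee_rot: [3.141, -0.0, -1.199]
force: [0.5, -0.3, -1.3]
width: 0.0599
gripper_force: 25.0
```

Call:
apply_moves([
  [[1, 0, 0, -0.005, 0], [1, 0, 0, 0, 0]],
])

```text
t: 23.3
eef_pos: [0.5421, 0.1941, 0.0615]
ee_rot: [3.141, -0.0, -1.199]
force: [0.4, 1.1, -0.1]
width: 0.0597
gripper_force: 25.0
```

Call:
apply_moves([
  [[1, 0, 0, -0.005, 0], [1, 0, 0, 0, 0]],
])

```text
t: 23.5
eef_pos: [0.5421, 0.1941, 0.0604]
ee_rot: [3.141, -0.0, -1.199]
force: [0.3, 0.2, -0.5]
width: 0.0595
gripper_force: 25.0
```

Call:
apply_moves([
  [[1, 0, 0, -0.005, 0], [1, 0, 0, 0, 0]],
])

```text
t: 23.7
eef_pos: [0.5421, 0.1941, 0.0594]
ee_rot: [3.141, -0.0, -1.199]
force: [0.5, 0.2, -0.4]
width: 0.06
gripper_force: 25.0
```

Call:
apply_moves([
  [[1, 0, 0, -0.005, 0], [1, 0, 0, 0, 0]],
])

```text
t: 23.9
eef_pos: [0.5424, 0.1943, 0.0586]
ee_rot: [-3.141, 0.0, -1.199]
force: [-1.2, 0.2, 0.4]
width: 0.06
gripper_force: 25.0
```

Call:
apply_moves([
  [[1, 0, 0, -0.005, 0], [1, 0, 0, 0, 0]],
])

```text
t: 24.1
eef_pos: [0.5424, 0.1945, 0.0576]
ee_rot: [-3.141, 0.0, -1.199]
force: [0.6, 2.3, 0.1]
width: 0.0596
gripper_force: 25.0
```

The arbor now pushes toward +y, and slightly +x. I'll follow it by about 0.6 mm and lower on.

Call:
apply_moves([
  [[1, 0.0015, 0.003, 0, 0], [1, 0, 0, -0.005, 0], [1, 0, 0, 0, 0]],
])

```text
t: 24.4
eef_pos: [0.5424, 0.1947, 0.0564]
ee_rot: [3.141, -0.0, -1.199]
force: [-0.5, 1.2, 0.1]
width: 0.0599
gripper_force: 25.0
```

Call:
apply_moves([
  [[1, 0, 0, -0.01, 0], [1, 0, 0, 0, 0]],
])

```text
t: 24.6
eef_pos: [0.5424, 0.1947, 0.0543]
ee_rot: [3.141, 0.0, -1.199]
force: [-0.7, 1.8, -0.9]
width: 0.0598
gripper_force: 25.0
```

Call:
apply_moves([
  [[1, 0, 0, -0.01, 0], [1, 0, 0, 0, 0]],
])

```text
t: 24.8
eef_pos: [0.5425, 0.1948, 0.0523]
ee_rot: [3.141, 0.0, -1.199]
force: [-1.3, 2.7, -1.3]
width: 0.0601
gripper_force: 25.0
```

Call:
apply_moves([
  [[1, -0.002, 0.003, 0, 0], [1, 0, 0, -0.01, 0], [1, 0, 0, -0.01, 0], [1, 0, 0, 0, 0]],
])

```text
t: 25.2
eef_pos: [0.5419, 0.195, 0.0481]
ee_rot: [3.141, -0.0, -1.199]
force: [0.2, 0.2, -0.4]
width: 0.0597
gripper_force: 25.0
```

Call:
apply_moves([
  [[1, 0, 0, -0.015, 0], [1, 0, 0, -0.015, 0], [1, 0, 0, 0, 0]],
])

```text
t: 25.5
eef_pos: [0.5418, 0.1951, 0.042]
ee_rot: [3.141, -0.0, -1.199]
force: [0.1, 0.1, -0.1]
width: 0.0598
gripper_force: 25.0
```

Call:
apply_moves([
  [[1, 0, 0, -0.015, 0], [1, 0, 0, -0.015, 0], [1, 0, 0, -0.015, 0], [1, 0, 0, 0, 0]],
])

```text
t: 25.9
eef_pos: [0.5418, 0.1951, 0.033]
ee_rot: [3.141, -0.0, -1.199]
force: [-0.4, -0.4, -0.5]
width: 0.0605
gripper_force: 25.0
```

Call:
apply_moves([
  [[1, 0, 0, -0.015, 0], [1, 0, 0, -0.015, 0], [1, 0, 0, -0.015, 0], [1, 0, 0, -0.01, 0], [1, 0, 0, 0, 0]],
])

```text
t: 26.4
eef_pos: [0.5419, 0.1952, 0.0222]
ee_rot: [3.141, -0.0, -1.199]
force: [-0.6, -0.4, -0.5]
width: 0.0598
gripper_force: 25.0
```

Call:
apply_moves([
  [[1, 0, 0, -0.005, 0], [1, 0, 0, -0.005, 0], [1, 0, 0, -0.005, 0], [1, 0, 0, 0, 0]],
])

```text
t: 26.8
eef_pos: [0.5421, 0.1953, 0.0195]
ee_rot: [3.142, -0.0, -1.199]
force: [0.2, -0.5, -0.4]
width: 0.0596
gripper_force: 25.0
```

Call:
apply_moves([
  [[1, 0, 0, -0.005, 0], [1, 0, 0, -0.005, 0], [1, 0, 0, -0.005, 0], [1, 0, 0, 0, 0]],
])

```text
t: 27.2
eef_pos: [0.542, 0.1953, 0.0164]
ee_rot: [3.141, -0.0, -1.199]
force: [0.7, 0.6, -0.9]
width: 0.0597
gripper_force: 25.0
```

Call:
apply_moves([
  [[1, 0, 0, -0.005, 0], [1, 0, 0, 0, 0]],
])

```text
t: 27.4
eef_pos: [0.542, 0.1953, 0.0154]
ee_rot: [3.141, -0.0, -1.199]
force: [0.1, -0.6, -1.2]
width: 0.0597
gripper_force: 25.0
```

Call:
apply_moves([
  [[1, 0, 0, -0.0025, 0], [1, 0, 0, 0, 0]],
])

```text
t: 27.6
eef_pos: [0.5421, 0.1953, 0.015]
ee_rot: [3.142, -0.0, -1.199]
force: [-1.0, -0.5, -0.2]
width: 0.0597
gripper_force: 25.0
```

Call:
apply_moves([
  [[1, 0, 0, -0.0025, 0], [1, 0, 0, 0, 0]],
])

```text
t: 27.8
eef_pos: [0.5421, 0.1954, 0.0146]
ee_rot: [-3.141, 0.0, -1.199]
force: [0.9, 0.2, -1.2]
width: 0.0601
gripper_force: 25.0
```

Call:
apply_moves([
  [[1, 0, 0, -0.0025, 0], [1, 0, 0, 0, 0]],
])

```text
t: 28.0
eef_pos: [0.5421, 0.1954, 0.0145]
ee_rot: [-3.141, -0.0, -1.199]
force: [-1.9, 0.6, 4.7]
width: 0.0597
gripper_force: 25.0
```

Contact at 4.7 N with TCP z = 14.5 mm, which is exactly the predicted seat height. I'll release and go to the brass ring.

Call:
apply_moves([
  [[-1, 0, 0, 0.0025, 0], [-1, 0, 0, 0, 0], [-1, 0, 0, 0, 0], [-1, 0, 0, 0.05, 0], [-1, 0, 0, 0.1, 0], [-1, 0, 0, 0.15, 0], [-1, 0, 0, 0.15, 0], [-1, 0, 0, 0.05, 0]],
])

```text
t: 28.8
eef_pos: [0.5438, 0.1963, 0.1186]
ee_rot: [-3.136, 0.001, -1.198]
force: [0.8, 0.2, -0.2]
width: 0.0874
gripper_force: 0.0
```

Call:
apply_moves([
  [[-1, -0.015, -0.1, 0, 0], [-1, -0.025, -0.19, 0, 0], [-1, -0.025, -0.19, 0, 0], [-1, -0.025, -0.19, 0, 0], [-1, -0.025, -0.19, 0, 0], [-1, -0.025, -0.19, 0, 0], [-1, -0.025, -0.19, 0, 0], [-1, -0.025, -0.19, 0, 0], [-1, -0.025, -0.19, 0, 0], [-1, -0.03, -0.19, 0, 0], [-1, -0.03, -0.19, 0, 0], [-1, -0.015, -0.085, 0, 0]],
])

```text
t: 30.0
eef_pos: [0.4821, -0.2244, 0.1139]
ee_rot: [3.14, 0.001, -1.201]
force: [-0.4, 0.1, -1.0]
width: 0.0876
gripper_force: 0.0
```

Run:
```python
from h import *
for n in("top","side"):
    f=viewer.grab_frame(n); H,S,V=cv2.split(cv2.cvtColor(f["image"],cv2.COLOR_BGR2HSV))
    # large ring on seat: dark blob
    u,v=proj(f,[.549,.196,.034])[0].astype(int); w=18
    m=np.zeros_like(V); m[v-w:v+w,u-w:u+w]=V[v-w:v+w,u-w:u+w]<45
    k,lab,st,ce=cv2.connectedComponentsWithStats(m); i=1+np.argmax(st[1:,4]); x,y,ww,h=st[i,:4]
    print(n,st[i],ray(f,(x+(ww-1)/2,y+(h-1)/2),.034).round(4))
print(arm.get_state()["eef_pos"])
```

```text
top [198 181  24  23 304] [0.5446 0.195  0.034 ]
side [210 231  29  24 343] [0.5403 0.2026 0.034 ]
[ 0.48226421 -0.22385742  0.11377506]
```

Call:
apply_moves([
  [[-1, 0, 0, -0.05, 0], [-1, 0, 0, -0.15, 0], [-1, 0, 0, -0.15, 0], [-1, 0, 0, -0.15, 0], [-1, 0, 0, -0.07, 0], [-1, 0, 0, -0.04, 0], [-1, 0, 0, -0.0175, 0], [-1, 0, 0, 0, 0]],
])

```text
t: 30.9
eef_pos: [0.4841, -0.2211, -0.0108]
ee_rot: [3.141, 0.0, -1.198]
force: [0.0, 0.7, 0.0]
width: 0.0876
gripper_force: 0.0
```

Call:
apply_moves([
  [[1, 0, 0, 0, 0], [1, 0, 0, 0, 0], [1, 0, 0, 0, 0], [1, 0, 0, 0, 0], [1, 0, 0, 0, 0], [1, 0, 0, 0, 0], [1, 0, 0, 0, 0]],
], force=10)

```text
t: 31.6
eef_pos: [0.4842, -0.2217, -0.0108]
ee_rot: [-3.141, -0.0, -1.199]
force: [-0.3, 0.4, 1.3]
width: 0.0514
gripper_force: 10.0
```

Call:
apply_moves([
  [[-1, 0, 0, 0, 0], [-1, 0, 0, 0, 0], [-1, 0, 0, 0, -0.04], [-1, 0, 0, 0, -0.045], [-1, 0, 0, 0, -0.045], [-1, 0, 0, 0, -0.045], [-1, 0, 0, 0, -0.045], [-1, 0, 0, 0, -0.045], [-1, 0, 0, 0, -0.045], [-1, 0, 0, 0, -0.045], [-1, 0, 0, 0, -0.045], [-1, 0, 0, 0, -0.045]],
])

```text
t: 32.8
eef_pos: [0.484, -0.2217, -0.011]
ee_rot: [3.142, -0.0, -2.603]
force: [0.8, -0.2, -0.9]
width: 0.0876
gripper_force: 0.0
```

Call:
apply_moves([
  [[-1, 0, 0, 0, -0.045], [-1, 0, 0, 0, -0.01], [-1, 0, 0, 0, 0], [1, 0, 0, 0, 0], [1, 0, 0, 0, 0], [1, 0, 0, 0, 0], [1, 0, 0, 0, 0], [1, 0, 0, 0, 0], [1, 0, 0, 0, 0], [1, 0, 0, 0, 0]],
], force=25)

```text
t: 33.8
eef_pos: [0.484, -0.2216, -0.0109]
ee_rot: [3.141, -0.0, -2.77]
force: [0.5, 0.3, -0.1]
width: 0.0511
gripper_force: 25.0
```

Call:
apply_moves([
  [[1, 0, 0, 0.05, 0], [1, 0, 0, 0.15, 0], [1, 0, 0, 0.2, 0], [1, 0, 0, 0.15, 0], [1, 0, 0, 0.05, 0], [1, 0.015, 0.1, 0, 0], [1, 0.025, 0.19, 0, 0], [1, 0.025, 0.19, 0, 0], [1, 0.025, 0.19, 0, 0], [1, 0.025, 0.19, 0, 0], [1, 0.025, 0.19, 0, 0], [1, 0.025, 0.19, 0, 0]],
])

```text
t: 35.0
eef_pos: [0.5165, 0.0278, 0.1088]
ee_rot: [3.141, -0.001, -2.77]
force: [1.6, -0.5, -1.9]
width: 0.0513
gripper_force: 25.0
```

Call:
apply_moves([
  [[1, 0.025, 0.19, 0, 0], [1, 0.025, 0.19, 0, 0], [1, 0.03, 0.19, 0, 0], [1, 0.03, 0.19, 0, 0], [1, 0.015, 0.085, 0, 0], [1, 0, 0, 0, 0], [1, 0, 0, -0.05, 0], [1, 0, 0, -0.05, 0], [1, 0, 0, -0.05, 0], [1, 0, 0, -0.02, 0], [1, 0, 0, -0.02, 0], [1, 0, 0, 0, 0]],
])

```text
t: 36.2
eef_pos: [0.5419, 0.1949, 0.0705]
ee_rot: [-3.141, -0.001, -2.77]
force: [0.2, -0.4, -0.8]
width: 0.0515
gripper_force: 25.0
```

Call:
apply_moves([
  [[1, 0, 0, -0.015, 0], [1, 0, 0, -0.015, 0], [1, 0, 0, 0, 0]],
])

```text
t: 36.5
eef_pos: [0.5419, 0.1952, 0.0648]
ee_rot: [3.142, -0.0, -2.77]
force: [0.1, 0.3, -0.8]
width: 0.0514
gripper_force: 25.0
```

Call:
apply_moves([
  [[1, 0, 0, -0.01, 0], [1, 0, 0, -0.005, 0], [1, 0, 0, 0, 0]],
])

```text
t: 36.8
eef_pos: [0.542, 0.1953, 0.0619]
ee_rot: [-3.142, -0.0, -2.77]
force: [-0.4, -0.6, -2.2]
width: 0.0516
gripper_force: 25.0
```

Call:
apply_moves([
  [[1, 0, 0, -0.005, 0], [1, 0, 0, -0.005, 0], [1, 0, 0, 0, 0]],
])

```text
t: 37.1
eef_pos: [0.542, 0.1953, 0.0599]
ee_rot: [-3.142, -0.0, -2.77]
force: [-0.3, -0.0, -1.6]
width: 0.0515
gripper_force: 25.0
```

Call:
apply_moves([
  [[1, 0, 0, -0.005, 0], [1, 0, 0, -0.005, 0], [1, 0, 0, 0, 0]],
])

```text
t: 37.4
eef_pos: [0.542, 0.1953, 0.0579]
ee_rot: [-3.142, -0.0, -2.77]
force: [-0.8, -0.2, -1.0]
width: 0.0516
gripper_force: 25.0
```

Past the cone with no contact, so the alignment is good. Lowering to the black ring (expected contact at TCP z ≈ 31 mm).

Call:
apply_moves([
  [[1, 0, 0, -0.01, 0], [1, 0, 0, -0.01, 0], [1, 0, 0, 0, 0]],
])

```text
t: 37.7
eef_pos: [0.5419, 0.1952, 0.0537]
ee_rot: [-3.141, -0.001, -2.77]
force: [0.5, -0.5, -2.2]
width: 0.0513
gripper_force: 25.0
```

Call:
apply_moves([
  [[1, 0, 0, -0.015, 0], [1, 0, 0, -0.015, 0], [1, 0, 0, -0.015, 0], [1, 0, 0, 0, 0]],
])

```text
t: 38.1
eef_pos: [0.5418, 0.1951, 0.0444]
ee_rot: [-3.141, -0.001, -2.77]
force: [-0.8, -0.2, -1.6]
width: 0.0512
gripper_force: 25.0
```

Call:
apply_moves([
  [[1, 0, 0, -0.015, 0], [1, 0, 0, -0.015, 0], [1, 0, 0, -0.015, 0], [1, 0, 0, -0.005, 0], [1, 0, 0, 0, 0]],
])

```text
t: 38.6
eef_pos: [0.542, 0.1952, 0.0348]
ee_rot: [-3.141, -0.0, -2.77]
force: [-0.6, 0.1, -1.8]
width: 0.0517
gripper_force: 25.0
```

Call:
apply_moves([
  [[1, 0, 0, -0.005, 0], [1, 0, 0, -0.0025, 0], [1, 0, 0, 0, 0]],
])

```text
t: 38.9
eef_pos: [0.5421, 0.1953, 0.0335]
ee_rot: [-3.142, -0.0, -2.77]
force: [-0.8, -0.3, -1.2]
width: 0.0516
gripper_force: 25.0
```

Call:
apply_moves([
  [[1, 0, 0, -0.005, 0], [1, 0, 0, -0.003, 0], [1, 0, 0, 0, 0]],
])

```text
t: 39.2
eef_pos: [0.542, 0.1953, 0.0319]
ee_rot: [-3.142, -0.0, -2.77]
force: [-0.9, -1.2, -1.9]
width: 0.0511
gripper_force: 25.0
```

Call:
apply_moves([
  [[1, 0, 0, -0.0025, 0], [1, 0, 0, 0, 0]],
])

```text
t: 39.4
eef_pos: [0.5421, 0.1953, 0.0314]
ee_rot: [-3.142, -0.0, -2.77]
force: [0.1, 0.1, -1.6]
width: 0.0513
gripper_force: 25.0
```

Call:
apply_moves([
  [[1, 0, 0, -0.0025, 0], [1, 0, 0, 0, 0]],
])

```text
t: 39.6
eef_pos: [0.5422, 0.1953, 0.0311]
ee_rot: [-3.142, 0.0, -2.77]
force: [0.1, -0.4, 0.1]
width: 0.0515
gripper_force: 25.0
```

Call:
apply_moves([
  [[1, 0, 0, -0.002, 0], [1, 0, 0, 0, 0]],
])

```text
t: 39.8
eef_pos: [0.5422, 0.1954, 0.031]
ee_rot: [-3.142, 0.0, -2.77]
force: [-1.8, -1.3, 5.2]
width: 0.0514
gripper_force: 25.0
```

Call:
apply_moves([
  [[-1, 0, 0, 0.002, 0], [-1, 0, 0, 0, 0], [-1, 0, 0, 0, 0], [-1, 0, 0, 0, 0], [-1, 0, 0, 0.05, 0], [-1, 0, 0, 0.1, 0], [-1, 0, 0, 0.15, 0], [-1, 0, 0, 0.15, 0], [-1, 0, 0, 0.05, 0], [-1, 0, 0, 0, 0]],
])

```text
t: 40.8
eef_pos: [0.5431, 0.196, 0.1333]
ee_rot: [3.141, 0.004, -2.77]
force: [0.1, -0.5, -0.5]
width: 0.0877
gripper_force: 0.0
```

Call:
apply_moves([
  [[-1, -0.03, -0.1, 0, 0], [-1, -0.06, -0.18, 0, 0], [-1, -0.06, -0.18, 0, 0], [-1, -0.06, -0.18, 0, 0], [-1, -0.06, -0.18, 0, 0], [-1, -0.06, -0.18, 0, 0], [-1, -0.055, -0.19, 0, 0], [-1, 0, 0, 0, 0], [-1, 0, 0, -0.1, 0], [-1, 0, 0, -0.15, 0], [-1, 0, 0, -0.15, 0]],
])

```text
t: 41.9
eef_pos: [0.4643, -0.043, 0.0496]
ee_rot: [3.141, 0.0, -2.771]
force: [0.2, 0.4, -0.4]
width: 0.0878
gripper_force: 0.0
```

Call:
apply_moves([
  [[-1, 0, 0, -0.15, 0], [-1, 0, 0, -0.08, 0], [-1, 0, 0, -0.03, 0], [-1, 0, 0, 0, 0], [-1, 0, 0, 0, 0]],
])

```text
t: 42.4
eef_pos: [0.4653, -0.0426, -0.0007]
ee_rot: [-3.141, 0.0, -2.77]
force: [0.6, 0.5, 0.2]
width: 0.0879
gripper_force: 0.0
```

Call:
apply_moves([
  [[-1, 0, 0, -0.03, 0], [-1, 0, 0, -0.0225, 0], [1, 0, 0, 0, 0], [1, 0, 0, 0, 0], [1, 0, 0, 0, 0], [1, 0, 0, 0, 0], [1, 0, 0, 0, 0], [1, 0, 0, 0, 0], [1, 0, 0, 0, 0]],
], force=8)

```text
t: 43.3
eef_pos: [0.4651, -0.0427, -0.0115]
ee_rot: [3.142, -0.0, -2.77]
force: [0.0, 0.2, 0.1]
width: 0.0444
gripper_force: 8.0
```

Call:
apply_moves([
  [[-1, 0, 0, 0, 0], [-1, 0, 0, 0, 0], [-1, 0, 0, 0, 0.04], [-1, 0, 0, 0, 0.045], [-1, 0, 0, 0, 0.045], [-1, 0, 0, 0, 0.045], [-1, 0, 0, 0, 0.045], [-1, 0, 0, 0, 0.045], [-1, 0, 0, 0, 0.045], [-1, 0, 0, 0, 0.045], [-1, 0, 0, 0, 0.045], [-1, 0, 0, 0, 0.045]],
])

```text
t: 44.5
eef_pos: [0.465, -0.0427, -0.0116]
ee_rot: [3.141, -0.0, -1.366]
force: [0.7, -0.2, -0.3]
width: 0.0873
gripper_force: 0.0
```

Call:
apply_moves([
  [[-1, 0, 0, 0, 0.045], [-1, 0, 0, 0, 0.01], [-1, 0, 0, 0, 0], [1, 0, 0, 0, 0], [1, 0, 0, 0, 0], [1, 0, 0, 0, 0], [1, 0, 0, 0, 0], [1, 0, 0, 0, 0], [1, 0, 0, 0, 0], [1, 0, 0, 0, 0], [1, 0, 0, 0, 0]],
], force=15)

```text
t: 45.6
eef_pos: [0.4651, -0.0427, -0.0115]
ee_rot: [-3.142, 0.0, -1.199]
force: [0.2, -0.4, -0.4]
width: 0.0428
gripper_force: 15.0
```

Call:
apply_moves([
  [[1, 0, 0, 0.05, 0], [1, 0, 0, 0.15, 0], [1, 0, 0, 0.2, 0], [1, 0, 0, 0.15, 0], [1, 0, 0, 0.05, 0], [1, 0.03, 0.1, 0, 0], [1, 0.06, 0.18, 0, 0], [1, 0.06, 0.18, 0, 0], [1, 0.06, 0.18, 0, 0], [1, 0.06, 0.18, 0, 0], [1, 0.06, 0.18, 0, 0], [1, 0.055, 0.19, 0, 0]],
])

```text
t: 46.8
eef_pos: [0.542, 0.1966, 0.1084]
ee_rot: [3.141, -0.0, -1.199]
force: [0.8, 0.1, -0.6]
width: 0.0429
gripper_force: 15.0
```

Call:
apply_moves([
  [[1, 0, 0, 0, 0], [1, 0, 0, -0.05, 0], [1, 0, 0, -0.05, 0], [1, 0, 0, -0.05, 0], [1, 0, 0, -0.02, 0], [1, 0, 0, -0.02, 0], [1, 0, 0, 0, 0]],
])

```text
t: 47.5
eef_pos: [0.5419, 0.1948, 0.0699]
ee_rot: [3.141, -0.0, -1.199]
force: [-0.2, -0.0, 0.4]
width: 0.0425
gripper_force: 15.0
```

Call:
apply_moves([
  [[1, 0, 0, -0.015, 0], [1, 0, 0, -0.015, 0], [1, 0, 0, 0, 0]],
])

```text
t: 47.8
eef_pos: [0.5419, 0.1952, 0.0642]
ee_rot: [3.141, -0.0, -1.199]
force: [-1.0, -0.7, -0.2]
width: 0.0426
gripper_force: 15.0
```

Call:
apply_moves([
  [[1, 0, 0, -0.01, 0], [1, 0, 0, -0.005, 0], [1, 0, 0, 0, 0]],
])

```text
t: 48.1
eef_pos: [0.542, 0.1953, 0.0613]
ee_rot: [3.141, -0.0, -1.199]
force: [0.7, -0.0, -0.4]
width: 0.0426
gripper_force: 15.0
```

Call:
apply_moves([
  [[1, 0, 0, -0.005, 0], [1, 0, 0, -0.005, 0], [1, 0, 0, 0, 0]],
])

```text
t: 48.4
eef_pos: [0.542, 0.1953, 0.0593]
ee_rot: [3.141, -0.0, -1.199]
force: [0.3, 1.4, -0.0]
width: 0.0426
gripper_force: 15.0
```

Call:
apply_moves([
  [[1, 0, 0, -0.005, 0], [1, 0, 0, -0.005, 0], [1, 0, 0, 0, 0]],
])

```text
t: 48.7
eef_pos: [0.542, 0.1953, 0.0573]
ee_rot: [3.141, -0.0, -1.199]
force: [-0.4, -0.0, -1.0]
width: 0.0429
gripper_force: 15.0
```

Call:
apply_moves([
  [[1, 0, 0, -0.01, 0], [1, 0, 0, -0.01, 0], [1, 0, 0, -0.01, 0], [1, 0, 0, 0, 0]],
])

```text
t: 49.1
eef_pos: [0.5419, 0.1952, 0.051]
ee_rot: [3.141, -0.0, -1.199]
force: [0.8, 0.4, -0.0]
width: 0.0426
gripper_force: 15.0
```

Call:
apply_moves([
  [[1, 0, 0, -0.01, 0], [1, 0, 0, -0.007, 0], [1, 0, 0, 0, 0]],
])

```text
t: 49.4
eef_pos: [0.542, 0.1952, 0.0478]
ee_rot: [3.141, -0.0, -1.199]
force: [0.3, -0.3, -0.1]
width: 0.0426
gripper_force: 15.0
```

Call:
apply_moves([
  [[1, 0, 0, -0.006, 0], [1, 0, 0, -0.006, 0], [1, 0, 0, 0, 0]],
])

```text
t: 49.7
eef_pos: [0.542, 0.1953, 0.0455]
ee_rot: [3.141, -0.0, -1.199]
force: [-0.2, 0.4, 0.4]
width: 0.0429
gripper_force: 15.0
```

Call:
apply_moves([
  [[1, 0, 0, -0.0025, 0], [1, 0, 0, 0, 0]],
])

```text
t: 49.9
eef_pos: [0.5421, 0.1953, 0.0451]
ee_rot: [3.142, -0.0, -1.199]
force: [1.0, -0.1, -0.4]
width: 0.043
gripper_force: 15.0
```

Call:
apply_moves([
  [[1, 0, 0, -0.0025, 0], [1, 0, 0, 0, 0]],
])

```text
t: 50.1
eef_pos: [0.5421, 0.1953, 0.0446]
ee_rot: [3.142, 0.0, -1.199]
force: [-0.3, 0.4, -0.3]
width: 0.0426
gripper_force: 15.0
```

Call:
apply_moves([
  [[1, 0, 0, -0.002, 0], [1, 0, 0, 0, 0]],
])

```text
t: 50.3
eef_pos: [0.5421, 0.1953, 0.0445]
ee_rot: [-3.141, -0.0, -1.199]
force: [-1.1, -0.3, 2.3]
width: 0.0428
gripper_force: 15.0
```

Contact at 2.3 N, at the expected height. Releasing, retreating and checking.

Call:
apply_moves([
  [[-1, 0, 0, 0.001, 0], [-1, 0, 0, 0, 0], [-1, 0, 0, 0, 0], [-1, 0, 0, 0, 0], [-1, 0, 0, 0.05, 0], [-1, 0, 0, 0.1, 0], [-1, 0, 0, 0.15, 0], [-1, 0, 0, 0.15, 0], [-1, 0, 0, 0.05, 0]],
])

```text
t: 51.2
eef_pos: [0.5437, 0.1962, 0.1487]
ee_rot: [-3.136, 0.001, -1.198]
force: [-0.1, 0.4, -0.3]
width: 0.0878
gripper_force: 0.0
```

Call:
apply_moves([
  [[-1, 0, -0.1, 0, 0], [-1, 0, -0.18, 0, 0], [-1, 0, -0.18, 0, 0], [-1, 0, -0.18, 0, 0], [-1, 0, -0.18, 0, 0], [-1, 0, -0.18, 0, 0], [-1, 0, 0, 0, 0], [-1, 0, 0, 0, 0]],
])

```text
t: 52.0
eef_pos: [0.5414, -0.006, 0.144]
ee_rot: [3.141, 0.0, -1.201]
force: [0.1, -0.1, 0.2]
width: 0.0876
gripper_force: 0.0
```

Run:
```python
from h import *
o=[]
for n in("side","top"):
    f=viewer.grab_frame(n); u,v=proj(f,[.545,.195,.05])[0].astype(int); w=25
    o.append(cv2.resize(f["image"][v-w:v+w,u-w:u+w],(400,400),interpolation=cv2.INTER_CUBIC))
cv2.imwrite("pics/end.png",(255*(np.hstack(o)/255.)**.6).astype(np.uint8))
```

```text
(no output)
```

View pics/end.png

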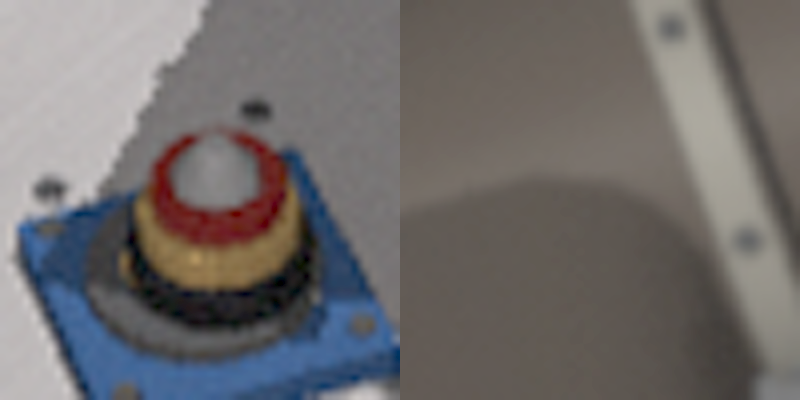

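The side view shows the stack flat on the arbor: black at (225,290), brass at (215,255) and red at (220,200), with the tip at (215,150). The arm is clear of everything.

```bash
python3 -c "
from station import arm
print(arm.job_done())"
```

```text
the job is handed in; nothing more can be done
None
```

The three spacers are stacked flat on the arbor in order (black, brass, red), each set down with about 5 N or less, and the job is handed in with the arm clear at about 52 s.

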